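Load the dry-block heater and close its spring-held cover

ROBOT

A 6-joint arm with a two-finger parallel gripper is mounted at the origin on the work surface. World frame = base frame: x ahead of the robot, y to its left, z up, the work surface at z = 0. Lengths are in m, angles in rad, forces in N, time in s.
With the tool pointing down it reaches from about 0.35 to 0.975 m from the base axis. Payload 4.9 kg.
Tool frame: the origin (TCP) lies at the very end of the fingers, on their centre line; the grasp point (between the pads) lies 19 mm behind it; z points along the fingers, y is the line along which they close (so a half turn about z gives the same grasp; the last joint's range is limited). The gripper opens to 85 mm and grips with 20 to 120 N. Pads are 22 mm wide; open, the fingers measure 114 mm over their backs; the gripper's body (76 mm by 85 mm) begins 54 mm behind the grasp point. The pads swing forward as they close: fully open they stand 13 mm farther back than shut.
Start: joints at [1.078, 0.053, 1.613, -0, 1.476, -0.119], TCP at [0.228, 0.582, 0.231] pointing down, gripper open.
Joint ranges: [-3.01, 3.01], [-1.01, 2.22], [0.06, 2.58], [-1.02, 4.17], [0.09, 2.62], [-3.14, 3.14]. Speed limits (rad/s): [2.57, 2.57, 3.14, 3.14, 3.14, 3.14].

INTERFACE

Orientations are given as a rotation vector (axis times angle).
In Python, from workcell import * gives the robot as it stands.
- The arm moves only by the tool jog_arm, never from a script. Its argument "increments" is one flat list of numbers, 7 for each row, row after row: the opening, from 0 (shut) to 1 (fully open), then the shift along the tool's x, y, z each as a share of 0.02 m, from -1 to 1, then the turn, a rotation vector about the tool's x, y, z each as a share of 4 degrees, from -1 to 1. A call has exactly 10 rows; each row shifts and turns the commanded pose from where the row before left it, along the tool's axes as they then stand; what a row does not reach is not made up. A row lasts 1/12 s, in which the tool goes at most 41.7 mm and 7.16 degrees, less where a joint would pass 70% of its speed; a pose out of reach is approached as far as the arm can. A call with a number of a shift or a turn outside -1 to 1 is refused whole. A call with a gripper value outside its range is refused whole. The fingers move at their own pace and stop on an object; "squeeze" is the grip in N (left out, the last holds). Time passes only in rows, so rows that do not move let the fingers close, or fill a call up. It gives the time, the measured TCP pose, the force, the opening and the grip force at its end, in the units of the state.
- observe(): the state, without advancing time (a new reading comes with each control period).
- read_camera(name): name is "scene" or "top" or "wrist"; returns a dict with "img" (384x512x3 uint8, blue, green, red), "depth" (384x512 float32, m along the optical axis (not along the pixel's ray), 0 where there is no reading), "fx", "fy", "cx", "cy" (pixels), "R" (3x3) and "t" (3): a world point X has camera coordinates R X + t. Camera axes: x right, y down, z forward; pixel columns grow to the right and rows downward; lengths in m; the calibration is good to about 2 mm. A picture is of the moment at which its call begins.
- close_job(): hands the job in; it is judged then, once.
The state is a dict: "time_s": time; "joint_positions": joint angles; "joint_vel": joint speeds; "joint_efforts": joint torques, N m; "eef_pos": TCP position; "orientation": TCP orientation; "ft_force": force on the tool from outside, world axes, zero at the start; "torque": the same for the moment, N m; "width": finger opening in m; "grip_force": force on a finger pad.
Only numpy, scipy, OpenCV 4.12 (cv2) and the standard library are available. Lean on these libraries where they do the work, as an engineer would, in place of code of your own. Each camera call takes 0.05 s, during which the arm holds its last target. There are 200 camera calls.

TASK

Stand the red-capped jar upright in the open bay of the heater, then close the bay with the blue cover: hook the cover's edge under the orange sprung jaw, push the jaw back with it, lower the opposite edge and let the spring carry the cover home under the dark fixed catch, so that it lies flat on the rim, held at both ends. Do not force the cover or tip the jar over, and leave the white-capped jar, the cork ring and the beaker where they are.

Things in the scene. Friction and masses are not known exactly. Their poses are not given: they have to be found in the camera images.
- heater: White dry-block heater fixed on the bench, 210 (x) x 170 (y) x 90 mm high; origin at the centre of its underside, z up. Its flat top (the rim, 90 mm up) has a rectangular bay 112 (x) x 116 (y) mm in the middle. At the -x end of the rim, towards the robot, sits the orange sprung jaw, at the +x end the dark fixed catch, both 70 mm wide in y.
- bay (a point): Centre of the bay's floor, 15 mm above the heater's underside, so the bay is 75 mm deep below the rim. Axes as the heater's.
- seat (a point): Centre of the bay's mouth at rim height, 90 mm above the heater's underside: the closed cover's origin belongs here. Axes as the heater's.
- jaw (a joint): Orange sprung jaw; m, 0 at rest, up to 0.0135 pushed towards heater -x (3 N at rest, 7 N at the stop). At rest its upright face is at heater x = -75 mm and its lip reaches to x = -65 mm, lip underside 17 mm, top 23 mm above the rim. Reads 0.003 with the cover home; the cover's far edge clears the catch's lip from 0.010 on.
- cover: Blue flat cover, 156 (x) x 140 (y) x 8 mm, with a black upright grip bar in its middle, 14 mm thick in x, 70 mm long in y, rising 34 mm above the plate (top 42 mm above the underside). Origin at the centre of its underside, z up. Weighs about 0.22 kg. The two ends in x are alike. Too long to go straight down between jaw and catch.
- jar_red: Amber jar with a red cap, the one to load: 44 mm across, 70 mm high, about 0.12 kg. Origin at the centre of its underside, z up.
- jar_white: Same jar with a white cap; leave it. Origin at the centre of its underside.
- cork_ring: Cork flask ring, 84 mm across, 28 mm high, on the bench; leave it. Origin at the centre of its underside.
- beaker: Glass beaker, 60 mm across, 75 mm high; leave it. Origin at the centre of its underside.
- catch (a point): Dark steel fixed catch: this point is at rim height in the middle of its inner upright face, 78 mm in +x from the heater's centre; axes as the heater's. At its top a lip reaches 7 mm back towards the jaw, its underside 12 mm and its top 18 mm above the rim.
Not all that is in view belongs to the job. Of the things that look like the cover, the smaller one is meant.

How it is judged:
By the outcome, as a careful person would: the job done as asked, in the order asked, and still so for the second after the job is handed in, with the robot touching nothing.
It also fails if it takes over 56 s, if anything falls off the work surface, if the arm or the gripper's body presses on something with over 40 N, if the wrist force passes 120 N, or if a joint passes its speed limit or range.

## Working session

There is one attempt and no reset: what is moved stays moved. The work goes in short steps, Python scripts to look and compute and a tool call to move; the robot and the scene stay as the last step left them, time stands still between calls to the robot, and variables do not carry over. Pictures are saved under pics/ and viewed, at most 10 in all, crops included, and the job is handed in when it is done.

Besides the shell and the picture viewer there is one more tool, called after "Call:" as name(argument=value, ...), one argument or row to a line, values as JSON. jog_arm: Moves the arm, as the interface text tells. Its arguments: {"type":"object","properties":{"increments":{"type":"array"},"squeeze":{"type":"number"}},"required":["increments"]}

```bash
mkdir -p pics
cat > h.py <<'E'
from workcell import *
import numpy as np, cv2
from scipy.spatial.transform import Rotation as Ro
def pts(c):
    d=c["depth"]; v,u=np.mgrid[:d.shape[0],:d.shape[1]]
    P=np.stack([(u-c["cx"])/c["fx"]*d,(v-c["cy"])/c["fy"]*d,d],-1)
    return (P-c["t"])@c["R"]   # R^T (P-t)
def ray(c,u,v,z):
    d=c["R"].T@np.array([(u-c["cx"])/c["fx"],(v-c["cy"])/c["fy"],1]); o=-c["R"].T@c["t"]
    return o+d*(z-o[2])/d[2]
E
python3 - <<'E'
from h import *
a=read_camera("scene");b=read_camera("top")
np.savez("a.npz",**a);np.savez("b.npz",**b)
cv2.imwrite("pics/s.png",cv2.resize(a["img"],(800,600)));cv2.imwrite("pics/t.png",cv2.resize(b["img"],(800,600)))
for c in(a,b):print(-c["R"].T@c["t"],c["fx"])
print(observe())
E
```

```text
[1.11103376 0.57219824 0.74561497] 377.86367656313706
[0.251507   0.00309002 1.54800962] 470.7793512755526
{'time_s': 0.1, 'joint_positions': array([ 1.07802152e+00,  5.33186930e-02,  1.61412942e+00, -7.47064240e-06,
        1.47601044e+00, -1.19003068e-01]), 'joint_vel': array([ 0.00025281, -0.00212069, -0.00325119,  0.00157336, -0.0005283 ,
       -0.00044756]), 'joint_efforts': array([ 1.06209695e-04, -3.94906282e+01, -3.71360672e+01, -1.18832140e-04,
        3.85935127e-03, -9.56599877e-06]), 'eef_pos': array([0.22794475, 0.58135421, 0.23018498]), 'orientation': array([-5.83603162e-01, -3.08634384e+00,  2.79791867e-03]), 'ft_force': array([0.87916528, 0.17690897, 0.25236152]), 'torque': array([ 0.01143604,  0.03827986, -0.02645114]), 'grip_force': 0.0, 'width': 0.08532946693213}
```

View pics/s.png

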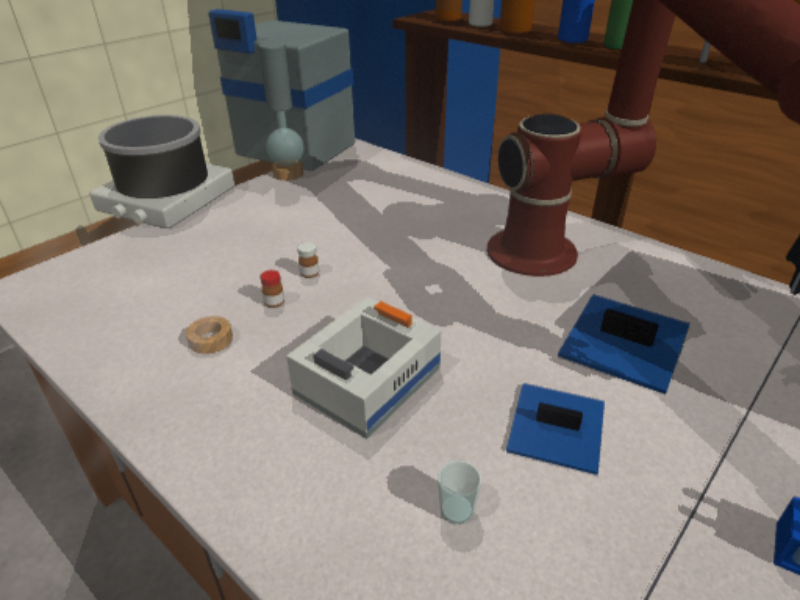

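View pics/t.png

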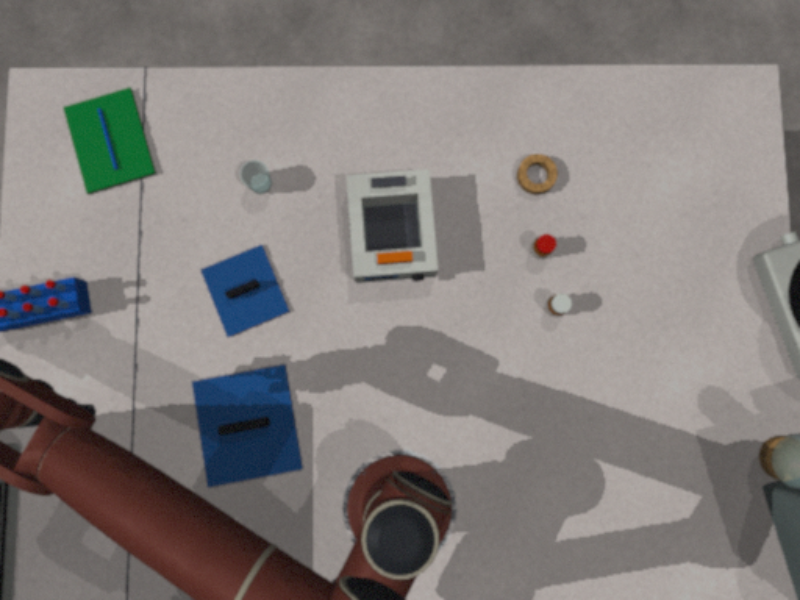

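Scene view: heater at (365,365), red jar at (271,288), white jar at (308,260), cork ring at (209,335), beaker at (459,490). In the top view there are two blue plates with black bars, at (245,290) and at (247,425). The one at (245,290) is smaller, so it should be the cover meant; I'll measure both and confirm with a crop.

Run:
```python
from h import *
a=dict(np.load("a.npz"));b=dict(np.load("b.npz"))
for n,c in(("scene",a),("top",b)):
    P=pts(c);h=cv2.cvtColor(c["img"],cv2.COLOR_BGR2HSV);H,S,V=[h[...,i].astype(int) for i in range(3)]
    inb=(P[...,0]>.1)&(P[...,0]<.95)&(abs(P[...,1])<.62)&(c["depth"]>0)
    for nm,m in(("blue",(H>95)&(H<125)&(S>130)&(P[...,2]<.03)&(P[...,2]>-.01)),("red",((H<5)|(H>174))&(S>190)&(P[...,2]>.04)&(P[...,2]<.09)),("orange",(H>5)&(H<16)&(S>200)&(P[...,2]>.085)),("black",(V<60)&(P[...,2]>.03)&(P[...,2]<.055)),("catch",(V<90)&(P[...,2]>.095)&(P[...,2]<.12)),("rim",(S<60)&(abs(P[...,2]-.09)<.008)),("wcap",(S<60)&(abs(P[...,2]-.069)<.006))):
        k,L,st,ce=cv2.connectedComponentsWithStats((m&inb).astype(np.uint8))
        for i in range(1,k):
            if st[i,4]<25: continue
            Q=P[L==i]; z=np.median(Q[:,2])
            r=cv2.minAreaRect(np.argwhere(L==i)[:,::-1].astype(np.float32)); W=np.array([ray(c,u,v,z)[:2] for u,v in cv2.boxPoints(r)]) 
            R=cv2.minAreaRect(Q[:,:2].astype(np.float32))
            print(n,nm,ce[i].round(),st[i,4],"z%.3f"%z,"zmax%.3f"%np.percentile(Q[:,2],95),"rect",np.round(R[0],4),np.round(R[1],3),round(R[2],1),"mean",Q.mean(0).round(3))
i=b["img"][140:320,110:210]; cv2.imwrite("pics/c.png",cv2.resize(i,None,fx=3.3,fy=3.3,interpolation=cv2.INTER_CUBIC))
```

```text
scene blue [398. 224.] 2197 z0.012 zmax0.014 rect [0.1829 0.3164] [0.198 0.194] 9.9 mean [0.212 0.324 0.011]
scene blue [258. 251.] 106 z0.026 zmax0.030 rect [0.5684 0.0963] [0.196 0.004] 4.2 mean [0.571 0.097 0.026]
scene blue [357. 275.] 2191 z0.008 zmax0.011 rect [0.4516 0.3236] [0.155 0.139] 22.6 mean [0.461 0.329 0.008]
scene orange [252. 199.] 86 z0.114 zmax0.115 rect [0.5013 0.0091] [0.017 0.065] 5.9 mean [0.501 0.011 0.113]
scene black [402. 209.] 247 z0.043 zmax0.054 rect [0.1774 0.3148] [0.013 0.098] 12.7 mean [0.178 0.316 0.043]
scene black [358. 264.] 183 z0.040 zmax0.044 rect [0.4516 0.3232] [0.015 0.069] 23.8 mean [0.453 0.324 0.039]
scene catch [213. 232.] 216 z0.108 zmax0.110 rect [0.6556 0.0174] [0.02  0.069] 4.3 mean [0.659 0.021 0.106]
scene rim [233. 224.] 2059 z0.091 zmax0.093 rect [0.575  0.0112] [0.214 0.174] 4.2 mean [0.589 0.022 0.09 ]
scene wcap [196. 159.] 74 z0.071 zmax0.073 rect [ 0.4102 -0.3311] [0.043 0.034] 45.9 mean [ 0.413 -0.329  0.07 ]
scene wcap [234. 214.] 170 z0.069 zmax0.075 rect [ 0.5442 -0.0231] [0.071 0.139] 48.1 mean [ 0.543 -0.022  0.069]

[... 701 characters left out ...]
0.3039] [0.034 0.033] 6.8 mean [ 0.53  -0.304  0.068]
top orange [252. 164.] 112 z0.112 zmax0.116 rect [0.4974 0.0063] [0.062 0.017] 89.2 mean [0.498 0.007 0.112]
top black [155. 185.] 96 z0.040 zmax0.046 rect [0.4466 0.3216] [0.015 0.065] 23.0 mean [0.446 0.321 0.04 ]
top catch [248. 116.] 116 z0.106 zmax0.110 rect [0.6524 0.0165] [0.019 0.066] 3.6 mean [0.653 0.017 0.106]
top rim [250. 143.] 1880 z0.088 zmax0.094 rect [0.5727 0.0126] [0.212 0.17 ] 4.1 mean [0.572 0.013 0.088]
top wcap [160. 107.] 45 z0.070 zmax0.075 rect [0.6936 0.3001] [0.027 0.058] 19.6 mean [0.696 0.303 0.07 ]
top wcap [359. 194.] 116 z0.069 zmax0.073 rect [ 0.4078 -0.3303] [0.036 0.039] 88.9 mean [ 0.408 -0.33   0.069]
```

View pics/c.png

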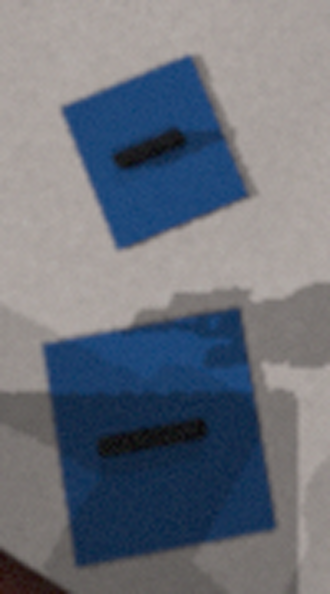

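Crop: the small plate (150,150) measures 155x139 mm, which matches the cover. The plate at (160,437) is 195 mm across, too big. The cover is at (0.449,0.322), yaw 23°; the heater at (0.574,0.012), yaw 4.2°; the red jar at (0.530,-0.304). I'll turn the tool to the heater's yaw and go to the jar.

```bash
cat >> h.py <<'E'
def to(p,yaw,pitch=0):
    """units from measured pose to TCP p with tool x at yaw deg, pitch = tilt deg about tool x"""
    s=observe(); R0=Ro.from_rotvec(s["orientation"]); y=np.radians(yaw)
    R1=Ro.from_matrix(np.array([[np.cos(y),np.sin(y),0],[np.sin(y),-np.cos(y),0],[0,0,-1]]))*Ro.from_euler('x',pitch,degrees=True)
    print("t%.2f"%s["time_s"],s["eef_pos"].round(4),"F",s["ft_force"].round(1),"w%.4f g%.0f"%(s["width"],s["grip_force"]),
     "shift",(R0.inv().apply(np.array(p)-s["eef_pos"])/.02).round(2),"turn",(np.degrees((R0.inv()*R1).as_rotvec())/4).round(2))
E
python3 -c "
from h import *
to([.53,-.304,.15],94.2)"
```

```text
t0.10 [0.2279 0.5814 0.2302] F [0.9 0.2 0.3] w0.0853 g0 shift [-30.22 -35.69   4.07] turn [-3.00e-02  1.00e-02  1.61e+01]
```

Call:
jog_arm(
  increments=[1,0,0,0,0,0,1,1,0,0,0,0,0,1,1,0,0,0,0,0,1,1,0,0,0,0,0,1,1,0,0,0,0,0,1,1,0,0,0,0,0,1,1,0,0,0,0,0,1,1,0,0,0,0,0,1,1,0,0,0,0,0,1,1,0,0,0,0,0,1],
)

```text
time_s: 0.93
eef_pos: [0.228, 0.5815, 0.2306]
orientation: [1.609, 2.698, -0.002]
ft_force: [-0.1, -0.9, 0.7]
width: 0.0853
grip_force: 0.0
```

Call:
jog_arm(
  increments=[1,0,0,0,0,0,1,1,0,0,0,0,0,1,1,0,0,0,0,0,1,1,0,0,0,0,0,1,1,0,0,0,0,0,1,1,0,0,0,0,0,1,1,-1,0.26,0,0,0,0.1,1,-1,0.26,0,0,0,0,1,-1,0.26,0,0,0,0,1,-1,0.26,0,0,0,0],
)

```text
time_s: 1.77
eef_pos: [0.2548, 0.5025, 0.2305]
orientation: [2.138, 2.301, -0.002]
ft_force: [0.8, -0.3, -0.7]
width: 0.0854
grip_force: 0.0
```

```bash
python3 -c "
from h import *
to([.53,-.304,.15],94.2)"
```

```text
t1.77 [0.2548 0.5025 0.2305] F [ 0.8 -0.3 -0.7] w0.0854 g0 shift [-41.22  10.76   4.06] turn [-0.01  0.02  0.  ]
```

Call:
jog_arm(
  increments=[1,-1,0.26,0,0,0,0,1,-1,0.26,0,0,0,0,1,-1,0.26,0,0,0,0,1,-1,0.26,0,0,0,0,1,-1,0.26,0,0,0,0,1,-1,0.26,0,0,0,0,1,-1,0.26,0,0,0,0,1,-1,0.26,0,0,0,0,1,-1,0.26,0,0,0,0,1,-1,0.26,0,0,0,0],
)

```text
time_s: 2.6
eef_pos: [0.3213, 0.3068, 0.2308]
orientation: [-2.138, -2.301, 0.001]
ft_force: [-0.2, 0.6, 0.2]
width: 0.0855
grip_force: 0.0
```

Call:
jog_arm(
  increments=[1,-1,0.26,0,0,0,0,1,-1,0.26,0,0,0,0,1,-1,0.26,0,0,0,0,1,-1,0.26,0,0,0,0,1,-1,0.26,0,0,0,0,1,-1,0.26,0,0,0,0,1,-1,0.26,0,0,0,0,1,-1,0.26,0,0,0,0,1,-1,0.26,0,0,0,0,1,-1,0.26,0,0,0,0],
)

```text
time_s: 3.43
eef_pos: [0.3877, 0.1112, 0.2309]
orientation: [-2.139, -2.301, 0.001]
ft_force: [0.1, -0.0, 0.2]
width: 0.0855
grip_force: 0.0
```

Call:
jog_arm(
  increments=[1,-1,0.26,0,0,0,0,1,-1,0.26,0,0,0,0,1,-1,0.26,0,0,0,0,1,-1,0.26,0,0,0,0,1,-1,0.26,0,0,0,0,1,-1,0.26,0,0,0,0,1,-1,0.26,0,0,0,0,1,-1,0.26,0,0,0,0,1,-1,0.26,0,0,0,0,1,-1,0.26,0,0,0,0],
)

```text
time_s: 4.27
eef_pos: [0.4542, -0.0844, 0.2308]
orientation: [-2.139, -2.3, 0.0]
ft_force: [-0.1, -0.1, -0.5]
width: 0.0855
grip_force: 0.0
```

Call:
jog_arm(
  increments=[1,-1,0.26,0.4,0,0,0,1,-1,0.26,0.4,0,0,0,1,-1,0.26,0.4,0,0,0,1,-1,0.26,0.4,0,0,0,1,-1,0.26,0.4,0,0,0,1,-1,0.26,0.4,0,0,0,1,-1,0.26,0.4,0,0,0,1,-1,0.26,0.4,0,0,0,1,-1,0.26,0.4,0,0,0,1,-1,0.26,0.4,0,0,0],
)

```text
time_s: 5.1
eef_pos: [0.5206, -0.2799, 0.1502]
orientation: [-2.138, -2.3, 0.0]
ft_force: [-0.3, 0.7, -0.3]
width: 0.0855
grip_force: 0.0
```

Run:
```python
from h import *
to([.53,-.304,.026],94.2)
c=read_camera("wrist");P=pts(c);cv2.imwrite("pics/w1.png",c["img"])
h=cv2.cvtColor(c["img"],cv2.COLOR_BGR2HSV).astype(int)
m=((h[...,0]<6)|(h[...,0]>173))&(h[...,1]>170)
Q=P[m&(P[...,2]>.06)&(P[...,2]<.08)];print(len(Q),Q.mean(0),cv2.minEnclosingCircle(Q[:,:2].astype(np.float32)),np.percentile(Q,[1,99],axis=0))
a=read_camera("scene");cv2.imwrite("pics/s2.png",a["img"])
print("base of jar check",-c["R"].T@c["t"])
```

```text
t5.10 [ 0.5206 -0.2799  0.1502] F [-0.3  0.7 -0.3] w0.0855 g0 shift [-1.24  0.39  6.21] turn [-0.01 -0.01 -0.01]
1354 [ 0.53495501 -0.3039283   0.06912381] ((0.5356483459472656, -0.3058511018753052), 0.019731421023607254) [[ 0.51751198 -0.32349333  0.06095964]
 [ 0.55250959 -0.28676795  0.07100869]]
base of jar check [ 0.51533463 -0.20109724  0.29237179]
```

View pics/w1.png

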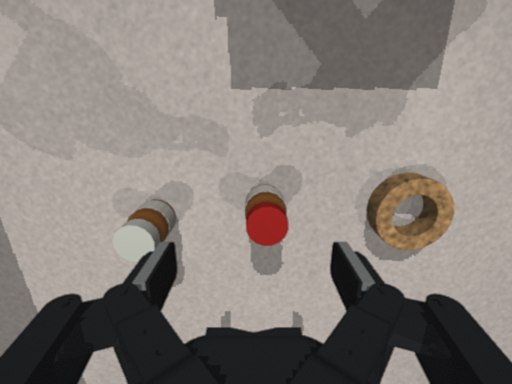

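Wrist view: the red cap at (267,224) lies between the fingers, the white jar at (135,240), the cork ring at (410,210). Descending on the jar.

Call:
jog_arm(
  increments=[1,-0.65,0.27,0,0,0,0,1,-0.65,0.27,0,0,0,0,1,0,0,0.88,0,0,0,1,0,0,0.88,0,0,0,1,0,0,0.88,0,0,0,1,0,0,0.88,0,0,0,1,0,0,0.88,0,0,0,1,0,0,0.88,0,0,0,1,0,0,0.88,0,0,0,0.8,0,0,0,0,0,0],
)

```text
time_s: 6.03
eef_pos: [0.5306, -0.3016, 0.0239]
orientation: [-2.133, -2.295, 0.001]
ft_force: [0.2, 0.1, 0.3]
width: 0.0754
grip_force: 0.0
```

Call:
jog_arm(
  increments=[0.4,0,0,0,0,0,0,0.4,0,0,0,0,0,0,0.4,0,0,0,0,0,0,0.4,0,0,0,0,0,0,0.4,0,0,0,0,0,0,0.4,0,0,0,0,0,0,0.4,0,0,0,0,0,0,0.4,0,0,0,0,0,0,0.4,0,0,0,0,0,0,0.4,0,0,0,0,0,0],
  squeeze=30,
)

```text
time_s: 6.87
eef_pos: [0.5346, -0.305, 0.0301]
orientation: [2.137, 2.299, 0.001]
ft_force: [-0.2, 1.1, 6.5]
width: 0.0422
grip_force: 31.3
```

Run:
```python
from h import *
to([.574,.012,.16],94.2)
```

```text
t6.87 [ 0.5346 -0.305   0.0301] F [-0.2  1.1  6.5] w0.0422 g31 shift [15.65  3.14 -6.51] turn [ 0.03  0.02 -0.  ]
```

Call:
jog_arm(
  increments=[0.4,0,0,-1,0,0,0,0.4,0,0,-1,0,0,0,0.4,0,0,-1,0,0,0,0.4,1,0.2,-1,0,0,0,0.4,1,0.2,-1,0,0,0,0.4,1,0.2,-1,0,0,0,0.4,1,0.2,-1,0,0,0,0.4,1,0.2,0,0,0,0,0.4,1,0.2,0,0,0,0,0.4,1,0.2,0,0,0,0],
)

```text
time_s: 7.7
eef_pos: [0.5509, -0.1616, 0.1682]
orientation: [2.139, 2.301, -0.0]
ft_force: [0.7, -1.1, -1.6]
width: 0.0422
grip_force: 31.2
```

Call:
jog_arm(
  increments=[0.4,1,0.2,0,0,0,0,0.4,1,0.2,0,0,0,0,0.4,1,0.2,0,0,0,0,0.4,1,0.2,0,0,0,0,0.4,1,0.2,0,0,0,0,0.4,1,0.2,0,0,0,0,0.4,1,0.2,0,0,0,0,0.4,1,0.2,0,0,0,0,0.4,0.6,0.1,0,0,0,0,0.4,0,0,0,0,0,0],
)

```text
time_s: 8.53
eef_pos: [0.572, 0.0134, 0.1675]
orientation: [-2.135, -2.303, 0.001]
ft_force: [-0.1, -0.5, -1.1]
width: 0.0422
grip_force: 31.2
```

Run:
```python
from h import *
to([.574,.012,.044],94.2)
c=read_camera("wrist");cv2.imwrite("pics/w2.png",c["img"]);P=pts(c)
h=cv2.cvtColor(c["img"],cv2.COLOR_BGR2HSV).astype(int)
for n,m in (("or",(h[...,0]>5)&(h[...,0]<16)&(h[...,1]>200)&(P[...,2]>.1)&(P[...,2]<.12)),("rim",(h[...,1]<60)&(abs(P[...,2]-.09)<.006)),("jar",((h[...,0]<6)|(h[...,0]>173))&(h[...,1]>170))):
    Q=P[m]; print(n,len(Q),Q.mean(0).round(4),[np.round(x,4) for x in cv2.minAreaRect(Q[:,:2].astype(np.float32))],np.percentile(Q[:,2],[2,98]).round(3))
```

```text
t8.53 [0.572  0.0134 0.1675] F [-0.1 -0.5 -1.1] w0.0422 g31 shift [-0.08  0.1   6.18] turn [-0.02 -0.01  0.03]
or 201 [0.5017 0.0072 0.112 ] [array([0.5025, 0.0057]), array([0.02  , 0.0692]), np.float64(4.2401)] [0.103 0.114]
rim 19851 [0.5758 0.0448 0.0895] [array([0.577 , 0.0119]), array([0.2113, 0.1665]), np.float64(4.3525)] [0.088 0.091]
jar 5780 [0.5724 0.0159 0.2058] [array([0.5622, 0.039 ]), array([0.0423, 0.0979]), np.float64(18.6564)] [0.194 0.208]
```

View pics/w2.png

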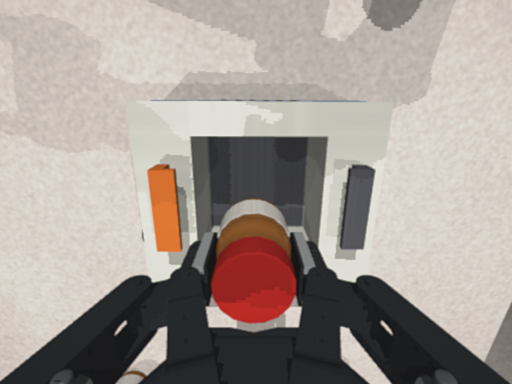

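Wrist view: the jar (253,265) hangs over the bay, with the jaw at (165,208) and the catch at (357,208). Lowering.

Call:
jog_arm(
  increments=[0.4,-0.05,0.15,1,0,0,0,0.4,0,0,1,0,0,0,0.4,0,0,1,0,0,0,0.4,0,0,1,0,0,0,0.4,0,0,1,0,0,0,0.4,0,0,0.5,0,0,0,0.4,0,0,0.3,0,0,0,0.4,0,0,0.2,0,0,0,0.4,0,0,0,0,0,0,0.4,0,0,0,0,0,0],
)

```text
time_s: 9.42
eef_pos: [0.5763, 0.0104, 0.0491]
orientation: [2.138, 2.3, 0.001]
ft_force: [0.2, -0.2, -0.8]
width: 0.0418
grip_force: 31.2
```

Run:
```python
from h import *
to([.5755,.012,.044],94.2)
```

```text
t9.42 [0.5763 0.0104 0.0491] F [ 0.2 -0.2 -0.8] w0.0418 g31 shift [ 0.08 -0.04  0.26] turn [ 0.02  0.01 -0.01]
```

Call:
jog_arm(
  increments=[0.4,0,0,0.04,0,0,0,0.4,0,0,0.04,0,0,0,0.4,0,0,0.04,0,0,0,0.4,0,0,0.04,0,0,0,0.4,0,0,0,0,0,0,0.4,0,0,0,0,0,0,0.4,0,0,0,0,0,0,0.4,0,0,0,0,0,0,0.4,0,0,0,0,0,0,0.4,0,0,0,0,0,0],
)

```text
time_s: 10.25
eef_pos: [0.5758, 0.0107, 0.0452]
orientation: [2.139, 2.301, 0.001]
ft_force: [-0.6, 0.9, -0.4]
width: 0.0424
grip_force: 31.4
```

Call:
jog_arm(
  increments=[0.4,0,0,0.04,0,0,0,0.4,0,0,0.04,0,0,0,0.4,0,0,0.04,0,0,0,0.4,0,0,0,0,0,0,0.4,0,0,0,0,0,0,0.4,0,0,0,0,0,0,0.4,0,0,0,0,0,0,0.4,0,0,0,0,0,0,0.4,0,0,0,0,0,0,0.4,0,0,0,0,0,0],
)

```text
time_s: 11.08
eef_pos: [0.5759, 0.0107, 0.0451]
orientation: [-2.139, -2.301, 0.001]
ft_force: [-5.6, 2.3, 13.0]
width: 0.0422
grip_force: 32.6
```

Floor contact (13 N). I'll back off slightly, open, and rise.

Call:
jog_arm(
  increments=[0.4,0,0,-0.06,0,0,0,0.4,0,0,-0.04,0,0,0,0.4,0,0,0,0,0,0,0.55,0,0,0,0,0,0,0.6,0,0,0,0,0,0,0.65,0,0,0,0,0,0,0.7,0,0,0,0,0,0,0.7,0,0,0,0,0,0,0.7,0,0,0,0,0,0,0.7,0,0,0,0,0,0],
)

```text
time_s: 11.92
eef_pos: [0.5755, 0.0107, 0.0444]
orientation: [-2.139, -2.301, 0.0]
ft_force: [0.2, -0.1, 0.4]
width: 0.06
grip_force: 0.0
```

Call:
jog_arm(
  increments=[0.7,0,0,-0.3,0,0,0,0.7,0,0,-0.6,0,0,0,0.7,0,0,-1,0,0,0,0.7,0,0,-1,0,0,0,0.7,0,0,-1,0,0,0,0.7,0,0,-1,0,0,0,0.7,0,0,-1,0,0,0,0.7,0,0,-1,0,0,0,0.7,0,0,-1,0,0,0,0.7,0,0,-1,0,0,0],
)

```text
time_s: 12.75
eef_pos: [0.5756, 0.0107, 0.2251]
orientation: [2.138, 2.3, 0.001]
ft_force: [0.8, 0.1, -0.2]
width: 0.06
grip_force: 0.0
```

Run:
```python
from h import *
to([.449,.3215,.13],113)
c=read_camera("top");P=pts(c)
h=cv2.cvtColor(c["img"],cv2.COLOR_BGR2HSV).astype(int)
m=((h[...,0]<6)|(h[...,0]>173))&(h[...,1]>150)&(abs(P[...,1])<.1)&(P[...,2]<.1)
print(m.sum(),P[m].mean(0) if m.any() else 0)
w=read_camera("wrist");cv2.imwrite("pics/w3.png",w["img"])
```

```text
t12.75 [0.5756 0.0107 0.2251] F [ 0.8  0.1 -0.2] w0.0600 g0 shift [15.96 -5.18  4.74] turn [ 0.02  0.01 -4.7 ]
21 [ 0.3815602  -0.00202845  0.06194952]
```

View pics/w3.png

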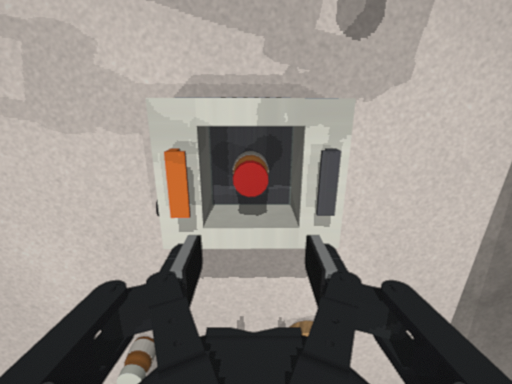

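Wrist view: the jar stands upright in the bay, cap at (250,180). Next, the cover.

Call:
jog_arm(
  increments=[0.7,1,-0.32,0,0,0,0,0.7,1,-0.32,0,0,0,0,0.7,1,-0.32,0,0,0,0,0.7,1,-0.32,0,0,0,0,0.7,1,-0.32,0,0,0,0,0.7,1,-0.32,0,0,0,0,0.7,1,-0.32,0,0,0,0,0.7,1,-0.32,0,0,0,0,0.7,1,-0.32,0,0,0,0,0.7,1,-0.32,0,0,0,0],
)

```text
time_s: 13.68
eef_pos: [0.4962, 0.2063, 0.222]
orientation: [-2.139, -2.301, 0.001]
ft_force: [0.2, -0.2, -0.6]
width: 0.0595
grip_force: 0.0
```

Call:
jog_arm(
  increments=[0.7,1,-0.32,0.8,0,0,0,0.7,1,-0.32,0.8,0,0,0,0.7,1,-0.32,0.8,0,0,0,0.7,1,-0.32,0.8,0,0,0,0.7,1,-0.32,0.8,0,0,0,0.7,0.9,-0.3,0.8,0,0,-0.7,0.7,0,0,0,0,0,-1,0.7,0,0,0,0,0,-1,0.7,0,0,0,0,0,-1,0.7,0,0,0,0,0,-1],
)

```text
time_s: 14.52
eef_pos: [0.4499, 0.3203, 0.1258]
orientation: [-1.729, -2.622, 0.002]
ft_force: [0.1, 0.6, 0.9]
width: 0.0599
grip_force: 0.0
```

Run:
```python
from h import *
to([.449,.3215,.06],113)
c=read_camera("wrist");P=pts(c);cv2.imwrite("pics/w4.png",c["img"])
h=cv2.cvtColor(c["img"],cv2.COLOR_BGR2HSV).astype(int)
for n,m in (("plate",(h[...,0]>95)&(h[...,0]<125)&(h[...,1]>130)&(P[...,2]<.02)&(P[...,2]>-.01)&(P[...,0]>.33)),("bartop",(h[...,2]<80)&(abs(P[...,2]-.042)<.004))):
    k,L,st,_=cv2.connectedComponentsWithStats(m.astype(np.uint8));i=1+st[1:,4].argmax();Q=P[L==i]
    print(n,len(Q),Q.mean(0).round(4),[np.round(x,4) for x in cv2.minAreaRect(Q[:,:2].astype(np.float32))],np.percentile(Q[:,2],[2,98]).round(3))
```

```text
t14.52 [0.4499 0.3203 0.1258] F [0.1 0.6 0.9] w0.0599 g0 shift [ 0.07 -0.01  3.29] turn [-0.02  0.    0.05]
plate 18262 [0.448  0.3291 0.0076] [array([0.4511, 0.322 ]), array([0.1539, 0.1382]), np.float64(22.5831)] [0.006 0.009]
bartop 1096 [0.45   0.3245 0.0412] [array([0.451 , 0.3228]), array([0.0133, 0.0688]), np.float64(22.8847)] [0.039 0.043]
```

View pics/w4.png

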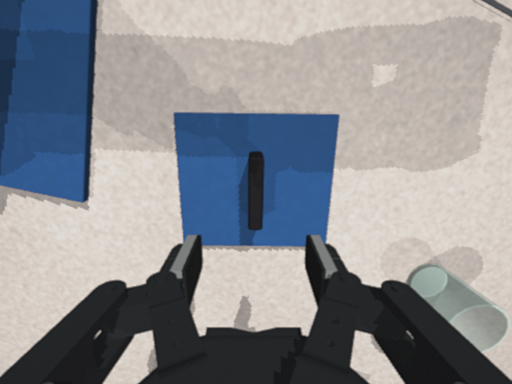

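Wrist view: the small cover with its bar at (256,190) sits centred ahead of the fingers. The large plate at (45,100) and the beaker at (455,305) are clear. Descending to grip the bar.

Call:
jog_arm(
  increments=[0.7,0.1,0.1,1,0,0,0,0.6,0,0,1,0,0,0,0.6,0,0,1,0,0,0,0.6,0,0,1,0,0,0,0.6,0,0,1,0,0,0,0.6,0,0,0.4,0,0,0,0.6,0,0,0.1,0,0,0,0.2,0,0,0,0,0,0,0.1,0,0,0,0,0,0,0,0,0,0,0,0,0],
  squeeze=80,
)

```text
time_s: 15.4
eef_pos: [0.4526, 0.3235, 0.0181]
orientation: [1.734, 2.618, 0.003]
ft_force: [-2.2, -2.0, 1.7]
width: 0.0157
grip_force: 1.1
```

Call:
jog_arm(
  increments=[0,0,0,0,0,0,0,0,0,0,0,0,0,0,0,0,0,0,0,0,0,0,0,0,0,0,0,0,0,0,0,0,0,0,0,0,0,0,0,0,0,0,0,0,0,0,0,0,0,0,0,0,0,0,0,0,0,0,0,0,0,0,0,0,0,0,0,0,0,0],
)

```text
time_s: 16.23
eef_pos: [0.4528, 0.3236, 0.0183]
orientation: [1.734, 2.618, 0.004]
ft_force: [-2.1, -1.4, 5.8]
width: 0.0121
grip_force: 80.0
```

Run:
```python
from h import *
to([.574,.012,.15],94.2)
```

```text
t16.23 [0.4528 0.3236 0.0183] F [-2.1 -1.4  5.8] w0.0121 g80 shift [-16.71  -0.49  -6.59] turn [ 0.04 -0.01  4.7 ]
```

Call:
jog_arm(
  increments=[0,0,0,-0.5,0,0,0,0,0,0,-1,0,0,0,0,0,0,-1,0,0,0,0,0,0,-1,0,0,0,0,0,0,-1,0,0,0.7,0,0,0,-1,0,0,1,0,0,0,-1,0,0,1,0,0,0,-1,0,0,1,0,0,0,-1,0,0,1,0,0,0,0,0,0,0],
)

```text
time_s: 17.07
eef_pos: [0.4537, 0.3241, 0.1916]
orientation: [2.138, 2.298, 0.012]
ft_force: [1.9, 0.6, -1.5]
width: 0.0126
grip_force: 78.8
```

```bash
cat >> h.py <<'E'
HC=np.array([.576,.012]);HY=np.radians(4.3)
def cov(xe,ze,a,h=.018,yo=0):
    """TCP delta so that the cover's near bottom edge is at heater x=xe, ze above rim (mm), tilt a deg"""
    A=np.radians(a); x=xe/1e3+.078*np.cos(A)-h*np.sin(A); z=.09+ze/1e3+.078*np.sin(A)+h*np.cos(A)
    p=HC+x*np.array([np.cos(HY),np.sin(HY)])+yo*np.array([-np.sin(HY),np.cos(HY)])
    to([*p,z],90+np.degrees(HY),-a)
def near(h=.018):
    s=observe();M=Ro.from_rotvec(s["orientation"]).as_matrix(); o=s["eef_pos"]+h*M[:,2]; e=o-.078*M[:,1]; f=o+.078*M[:,1]
    ux=np.array([np.cos(HY),np.sin(HY)]); g=lambda q:(round(float((q[:2]-HC)@ux*1e3),1),round(float(q[2]-.09)*1e3,1))
    print("near edge",g(e),"far",g(f),"y",round(float((o[:2]-HC)@[-ux[1],ux[0]])*1e3,1),"Fx_h %.1f Fz %.1f"%(s["ft_force"][:2]@ux,s["ft_force"][2]),"M",s["torque"].round(2))
E
python3 - <<'E'
from h import *
cov(-55,40,12);near()
E
```

```text
t17.07 [0.4537 0.3241 0.1916] F [ 1.9  0.6 -1.5] w0.0126 g79 shift [-16.01   5.85   1.38] turn [-2.89 -0.04 -0.05]
near edge (-176.4, 83.0) far (-20.5, 84.2) y 320.5 Fx_h 1.9 Fz -1.5 M [-0.03 -0.08 -0.04]
```

Call:
jog_arm(
  increments=[0,-1,0.36,0,0,0,0,0,-1,0.36,0,0,0,0,0,-1,0.36,0,0,0,0,0,-1,0.36,0,0,0,0,0,-1,0.36,0,0,0,0,0,-1,0.36,0,0,0,0,0,-1,0.36,0,0,0,0,0,-1,0.36,0,0,0,0,0,-1,0.36,0,0,0,0,0,-1,0.36,0,0,0,0],
)

```text
time_s: 17.9
eef_pos: [0.5374, 0.1277, 0.1846]
orientation: [-2.136, -2.302, 0.003]
ft_force: [-0.3, 0.1, -2.5]
width: 0.012
grip_force: 78.8
```

Call:
jog_arm(
  increments=[0,-1,0.36,0,0,0,0,0,-1,0.36,0,0,0,0,0,-1,0.36,0,0,0,0,0,-1,0.36,0,0,0,0,0,-1,0.36,0,0,0,0,0,-1,0.36,0,0,0,0,0,0,0,0,-1,0,0,0,0,0,0,-1,0,0,0,0,0,0,-0.9,0,0,0,0,0,0,0,0,0],
)

```text
time_s: 18.73
eef_pos: [0.5871, 0.0123, 0.1835]
orientation: [2.041, 2.197, 0.22]
ft_force: [0.2, 0.1, -3.0]
width: 0.0125
grip_force: 79.1
```

Run:
```python
from h import *
near();cov(-55,25,12);cov(-55,4,12)
c=read_camera("scene");cv2.imwrite("pics/s5.png",cv2.resize(c["img"][120:330,130:410],(800,600)))
```

```text
near edge (-61.8, 60.5) far (91.1, 91.3) y -0.6 Fx_h 0.2 Fz -3.0 M [-0.02  0.21  0.05]
t18.73 [0.5871 0.0123 0.1835] F [ 0.2  0.1 -3. ] w0.0125 g79 shift [ 0.03 -0.03  1.77] turn [-0.15 -0.   -0.02]
t18.73 [0.5871 0.0123 0.1835] F [ 0.2  0.1 -3. ] w0.0125 g79 shift [ 0.03 -0.23  2.8 ] turn [-0.15 -0.   -0.02]
```

View pics/s5.png

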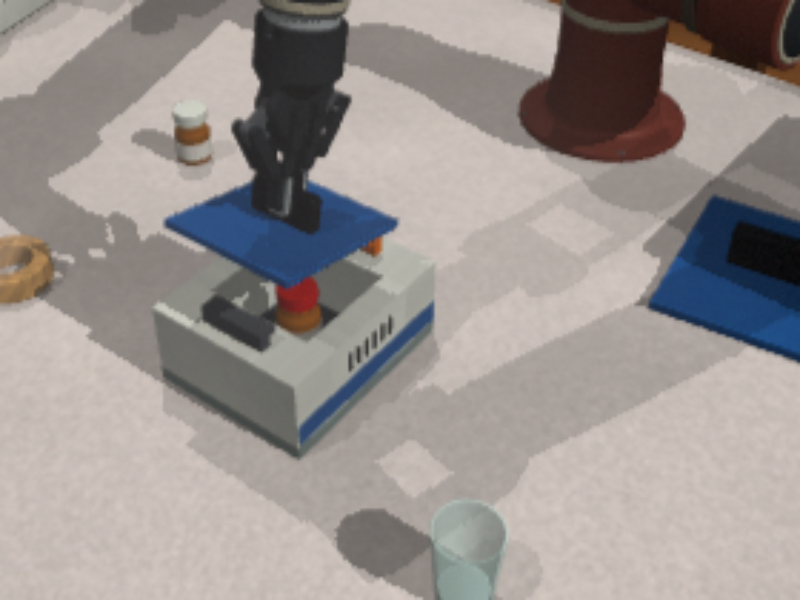

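Scene view: the cover is held above the bay, far edge raised, jaw visible at (375,243), catch at (238,322). I'll go lower and check the cover's tilt and edges by depth.

Call:
jog_arm(
  increments=[0,0,0,0.4,-0.15,0,0,0,0,0,0.4,0,0,0,0,0,0,0.4,0,0,0,0,0,0,0.4,0,0,0,0,0,0,0.2,0,0,0,0,0,0,0,0,0,0,0,0,0,0,0,0,0,0,0,0,0,0,0,0,0,0,0,0,0,0,0,0,0,0,0,0,0,0],
)

```text
time_s: 19.62
eef_pos: [0.5977, 0.0128, 0.152]
orientation: [2.033, 2.188, 0.235]
ft_force: [-0.1, 0.5, -2.8]
width: 0.0121
grip_force: 79.2
```

```bash
cat >> h.py <<'E'
def cover_vision(names=("scene","top","wrist")):
    ux=np.array([np.cos(HY),np.sin(HY)]);uy=np.array([-ux[1],ux[0]])
    for n in names:
        c=read_camera(n);P=pts(c);h=cv2.cvtColor(c["img"],cv2.COLOR_BGR2HSV).astype(int)
        q=P[...,:2]-HC; X=q@ux*1e3;Y=q@uy*1e3;Z=(P[...,2]-.09)*1e3
        m=(h[...,0]>95)&(h[...,0]<125)&(h[...,1]>130)&(abs(X)<130)&(abs(Y)<90)&(Z>-2)&(Z<110)
        m=cv2.erode(m.astype(np.uint8),np.ones((2,2)))>0
        if m.sum()<100: print(n,"few");continue
        A=np.c_[X[m],Y[m],np.ones(m.sum())]; w=np.ones(len(A),bool)
        for _ in range(4):
            k=np.linalg.lstsq(A[w],Z[m][w],rcond=None)[0]; w=abs(A@k-Z[m])<4
        xs=np.percentile(X[m][w],[.5,99.5]);ys=np.percentile(Y[m][w],[.5,99.5])
        o=(h[...,0]>5)&(h[...,0]<16)&(h[...,1]>180)&(Z>18)&(Z<27)&(abs(X+75)<40)&(abs(Y)<45)
        print(n,m.sum(),"pitch %.1f roll %.1f"%tuple(np.degrees(np.arctan(k[:2]))),"top x",xs.round(1),"z at ends",(k[0]*xs+k[2]).round(1),"y",ys.round(1),
          "jaw lip x",np.percentile(X[o],[2,50,98]).round(1) if o.sum()>9 else None)
E
python3 - <<'E'
from h import *
near();cov(-55,4,12);cover_vision()
E
```

```text
near edge (-50.7, 27.9) far (101.8, 61.0) y -0.9 Fx_h -0.1 Fz -2.8 M [-0.06  0.18 -0.03]
t19.62 [0.5977 0.0128 0.152 ] F [-0.1  0.5 -2.8] w0.0121 g79 shift [ 0.04 -0.46  1.14] turn [ 0.06  0.01 -0.03]
scene 1159 pitch 12.0 roll -0.4 top x [-42.9 100.2] z at ends [38.7 69.2] y [-59.5  69.7] jaw lip x [-83.  -75.3 -66.9]
top 403 pitch 11.7 roll -0.5 top x [-55.5  92.1] z at ends [34.3 65. ] y [-65.7  59.1] jaw lip x [-75.9 -72.3 -69.7]
wrist 33672 pitch 12.2 roll -0.1 top x [-49.7  98.7] z at ends [35.3 67.4] y [-66.3  67.6] jaw lip x [-83.1 -73.7 -64.1]
```

Call:
jog_arm(
  increments=[0,0,-0.15,0.38,0,0,0,0,0,-0.15,0.38,0,0,0,0,0,-0.16,0.38,0,0,0,0,0,0,0,0,0,0,0,0,-0.2,-0.04,0,0,0,0,0,-0.2,-0.04,0,0,0,0,0,-0.2,-0.04,0,0,0,0,0,-0.2,-0.04,0,0,0,0,0,0,0,0,0,0,0,0,0,0,0,0,0],
)

```text
time_s: 20.6
eef_pos: [0.5769, 0.0113, 0.1271]
orientation: [2.034, 2.188, 0.234]
ft_force: [0.7, 0.2, -2.3]
width: 0.0127
grip_force: 79.1
```

Run:
```python
from h import *
near();cov(-72,3,12);cover_vision(("scene","wrist"))
```

```text
near edge (-71.6, 3.0) far (80.8, 36.0) y -0.8 Fx_h 0.7 Fz -2.3 M [0.03 0.14 0.01]
t20.60 [0.5769 0.0113 0.1271] F [ 0.7  0.2 -2.3] w0.0127 g79 shift [ 0.04 -0.01  0.01] turn [ 0.06  0.01 -0.03]
scene 1095 pitch 12.1 roll -0.3 top x [-63.3  78.6] z at ends [13.9 44.3] y [-60.1  70.3] jaw lip x [-82.3 -74.5 -65.2]
wrist 32704 pitch 12.2 roll -0.1 top x [-69.4  78.1] z at ends [10.8 42.7] y [-66.2  67.7] jaw lip x [-83.2 -73.9 -64.2]
```

Call:
jog_arm(
  increments=[0,0,-0.05,-0.01,0,0,0,0,0,-0.05,-0.01,0,0,0,0,0,-0.05,-0.01,0,0,0,0,0,-0.05,-0.01,0,0,0,0,0,-0.05,-0.01,0,0,0,0,0,-0.05,-0.01,0,0,0,0,0,-0.05,-0.01,0,0,0,0,0,-0.05,-0.01,0,0,0,0,0,0,0,0,0,0,0,0,0,0,0,0,0],
)

```text
time_s: 21.53
eef_pos: [0.5693, 0.0107, 0.1272]
orientation: [2.033, 2.187, 0.235]
ft_force: [5.6, 1.0, -0.8]
width: 0.0122
grip_force: 79.1
```

Run:
```python
from h import *
near();cover_vision(("scene","wrist"))
```

```text
near edge (-79.2, 3.0) far (73.2, 36.2) y -0.8 Fx_h 5.7 Fz -0.8 M [ 0.15 -0.66  0.04]
scene 1072 pitch 12.2 roll -0.5 top x [-70.7  71.2] z at ends [14.  44.7] y [-60.   69.9] jaw lip x [-87.6 -79.7 -71.2]
wrist 32338 pitch 12.4 roll -0.1 top x [-77.   70.3] z at ends [10.7 43. ] y [-66.5  67.7] jaw lip x [-89.1 -79.9 -70.1]
```

Call:
jog_arm(
  increments=[0,0,-0.05,-0.01,0,0,0,0,0,-0.05,-0.01,0,0,0,0,0,-0.05,-0.01,0,0,0,0,0,-0.05,-0.01,0,0,0,0,0,-0.05,-0.01,0,0,0,0,0,-0.05,-0.01,0,0,0,0,0,0,0,0,0,0,0,0,0,0,0,0,0,0,0,0,0,0,0,0,0,0,0,0,0,0,0],
)

```text
time_s: 22.47
eef_pos: [0.5637, 0.0103, 0.1273]
orientation: [2.033, 2.187, 0.236]
ft_force: [6.6, 0.3, -2.8]
width: 0.0124
grip_force: 78.9
```

Run:
```python
from h import *
near();cover_vision(("wrist",))
def pose(xe,ze,a,h=18):
    A=np.radians(a); return np.array([xe+78*np.cos(A)-h*np.sin(A), ze+78*np.sin(A)+h*np.cos(A)]),A
S=[(-85.4,3,12.2),(-85.9,3,9.2),(-86.3,2.5,6.2),(-86.7,2,3.2)]
for s,e in zip(S,S[1:]+[(-87,.7,0.2)]):
    p,A=pose(*s);q,B=pose(*e);d=q-p
    print(e,"shift y %.3f z %.3f"%((d@[np.cos(A),np.sin(A)])/20,(d@[np.sin(A),-np.cos(A)])/20),"turn x",np.degrees(A-B)/4)
```

```text
near edge (-84.8, 3.1) far (67.6, 36.4) y -0.8 Fx_h 6.6 Fz -2.8 M [ 0.17 -1.11 -0.06]
wrist 32518 pitch 12.5 roll -0.1 top x [-82.5  65. ] z at ends [10.7 43.3] y [-66.6  67.7] jaw lip x [-94.6 -85.5 -75.6]
(-85.9, 3, 9.2) shift y 0.017 z 0.200 turn x 0.7499999999999999
(-86.3, 2.5, 6.2) shift y 0.018 z 0.227 turn x 0.7500000000000001
(-86.7, 2, 3.2) shift y 0.019 z 0.228 turn x 0.75
(-87, 0.7, 0.2) shift y 0.023 z 0.269 turn x 0.7500000000000001
```

Call:
jog_arm(
  increments=[0,0,0,0.1,0.37,0,0,0,0,0,0.1,0.37,0,0,0,0,0.01,0.11,0.37,0,0,0,0,0.01,0.11,0.37,0,0,0,0,0,0,0,0,0,0,0,0,0,0,0,0,0,0,0,0,0,0,0,0,0,0,0,0,0,0,0,0,0,0,0,0,0,0,0,0,0,0,0,0],
)

```text
time_s: 23.35
eef_pos: [0.5659, 0.0105, 0.1194]
orientation: [2.085, 2.243, 0.126]
ft_force: [7.3, 1.4, -0.2]
width: 0.0125
grip_force: 79.3
```

Run:
```python
from h import *
near();cover_vision(("wrist",));cov(-86.7,2,3.2)
```

```text
near edge (-85.7, 2.8) far (69.3, 20.3) y -0.8 Fx_h 7.4 Fz -0.2 M [ 0.22 -1.06 -0.02]
wrist 32651 pitch 6.5 roll -0.1 top x [-82.7  67.4] z at ends [10.3 27.3] y [-66.9  67.6] jaw lip x [-94.8 -85.3 -75.7]
t23.40 [0.5659 0.0104 0.1194] F [ 7.2  0.9 -2.3] w0.0124 g79 shift [ 0.04 -0.01  0.26] turn [ 0.81  0.01 -0.03]
```

Call:
jog_arm(
  increments=[0,0,0,0.12,0.39,0,0,0,0,0,0.13,0.39,0,0,0,0,0,0,0,0,0,0,0,0.01,0.12,0.37,0,0,0,0,0.01,0.12,0.36,0,0,0,0,0,0,0,0,0,0,0,0,0,0,0,0,0,0,0,0,0,0,0,0,0,0,0,0,0,0,0,0,0,0,0,0,0],
)

```text
time_s: 24.23
eef_pos: [0.5673, 0.0104, 0.1101]
orientation: [2.135, 2.297, 0.008]
ft_force: [6.3, 0.5, 1.2]
width: 0.0124
grip_force: 79.7
```

Run:
```python
from h import *
near();cover_vision(("wrist","scene"));cov(-86.7,0,0)
```

```text
near edge (-86.6, 1.5) far (69.4, 2.7) y -1.0 Fx_h 6.3 Fz 1.2 M [ 0.14 -0.94 -0.02]
wrist 32770 pitch 0.3 roll -0.1 top x [-82.9  68.1] z at ends [8.9 9.7] y [-66.2  67.5] jaw lip x [-95.2 -85.1 -75.9]
scene 1247 pitch 0.2 roll -0.1 top x [-78.1  67. ] z at ends [10.3 10.9] y [-61.8  69.8] jaw lip x [-94.5 -84.1 -78.1]
t24.33 [0.5673 0.0104 0.1101] F [7.1 0.9 0.7] w0.0128 g80 shift [0.05 0.   0.1 ] turn [ 0.11  0.01 -0.03]
```

Call:
jog_arm(
  increments=[0,0,0,0.04,0.1,0,0,0,0,0,0.03,0,0,0,0,0,0.05,0,0,0,0,0,0,0.05,0,0,0,0,0,0,0.05,0,0,0,0,0,0,0.05,0,0,0,0,0,0,0.05,0,0,0,0,0,0,0,0,0,0,0,0,0,0,0,0,0,0,0,0,0,0,0,0,0],
)

```text
time_s: 25.17
eef_pos: [0.572, 0.0107, 0.1086]
orientation: [2.139, 2.301, -0.001]
ft_force: [5.3, -0.2, 1.3]
width: 0.0126
grip_force: 79.8
```

Run:
```python
from h import *
near();cover_vision(("wrist",))
```

```text
near edge (-82.1, 0.6) far (73.9, 0.5) y -1.0 Fx_h 5.2 Fz 1.3 M [ 0.08 -0.78 -0.03]
wrist 32993 pitch -0.1 roll -0.0 top x [-78.3  72.8] z at ends [7.9 7.6] y [-66.9  67.4] jaw lip x [-90.5 -80.6 -71.3]
```

Far edge is under the catch lip. Releasing so the spring carries it home.

Call:
jog_arm(
  increments=[0,0,0,0,0,0,0,0,0,0,0,0,0,0,0.2,0,0,0,0,0,0,0.3,0,0,0,0,0,0,0.4,0,0,0,0,0,0,0.5,0,0,0,0,0,0,0.6,0,0,0,0,0,0,0.6,0,0,0,0,0,0,0.6,0,0,0,0,0,0,0.6,0,0,0,0,0,0],
  squeeze=20,
)

```text
time_s: 26.05
eef_pos: [0.5704, 0.0109, 0.107]
orientation: [-2.137, -2.299, 0.004]
ft_force: [0.5, -0.9, -0.0]
width: 0.0511
grip_force: 0.0
```

Run:
```python
from h import *
near();cover_vision(("wrist","scene"))
```

```text
near edge (-83.8, -0.7) far (72.2, -1.3) y -0.7 Fx_h 0.4 Fz -0.0 M [0.01 0.   0.02]
wrist 35411 pitch -0.1 roll -0.0 top x [-74.  76.] z at ends [7.8 7.6] y [-68.6  67.3] jaw lip x [-86.1 -75.7 -67. ]
scene 1173 pitch -0.0 roll -0.0 top x [-70.   76.7] z at ends [8.8 8.8] y [-62.2  69.7] jaw lip x [-85.8 -77.3 -68.5]
```

Call:
jog_arm(
  increments=[0.6,0,0,-0.5,0,0,0,0.6,0,0,-1,0,0,0,0.6,0,0,-1,0,0,0,0.6,0,0,-1,0,0,0,0.6,0,0,-1,0,0,0,0.6,0,0,-1,0,0,0,0.6,0,0,-1,0,0,0,0.6,0,0,-1,0,0,0,0.6,0,0,0,0,0,0,0.6,0,0,0,0,0,0],
)

```text
time_s: 26.98
eef_pos: [0.5719, 0.0108, 0.2594]
orientation: [2.138, 2.3, 0.0]
ft_force: [0.3, -0.9, -0.1]
width: 0.0513
grip_force: 0.0
```

Run:
```python
from h import *
cover_vision()
c=read_camera("scene");cv2.imwrite("pics/s9.png",cv2.resize(c["img"][120:330,130:410],(800,600)))
```

```text
scene 1297 pitch -0.0 roll -0.1 top x [-69.7  75.6] z at ends [8.9 8.9] y [-62.   69.6] jaw lip x [-85.8 -76.7 -68.7]
top 279 pitch -1.6 roll 1.1 top x [-76.8  67.3] z at ends [8.4 4.5] y [-68.   64.7] jaw lip x None
wrist 13302 pitch -0.1 roll -0.0 top x [-73.1  75.6] z at ends [7.8 7.6] y [-69.9  66.1] jaw lip x [-85.7 -76.6 -67.3]
```

View pics/s9.png

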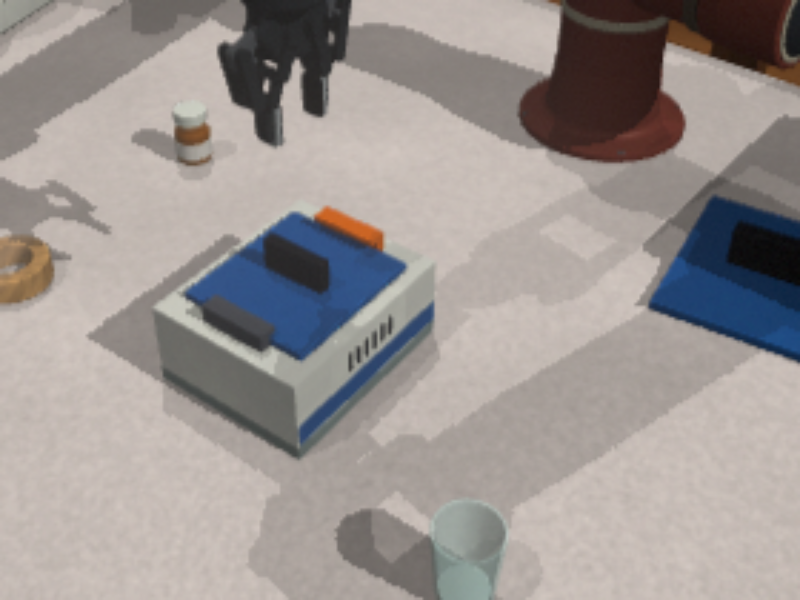

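The cover lies flat at (295,280), held under the jaw (348,228) and the catch (238,322). The other objects haven't moved and the gripper is clear.

```bash
python3 -c "
from workcell import *
print(close_job())"
```

```text
the job is handed in; nothing more can be done
None
```

The red-capped jar was upright in the bay when last seen before closing, the blue cover lies flat on the rim held under jaw and catch, and the job was handed in at about 27 s.

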